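# Dock the tube mixer and switch it off

### The arm

A 6-joint arm with a two-finger parallel gripper is mounted at the origin on the work surface. World frame = base frame: x ahead of the robot, y to its left, z up, the work surface at z = 0. Lengths are in m, angles in rad, forces in N, time in s.
With the tool pointing down it reaches from about 0.275 to 0.875 m from the base axis. Payload 12.5 kg.
Tool frame: the origin (TCP) lies at the very end of the fingers, on their centre line; the grasp point (between the pads) lies 19 mm behind it; x points along the fingers, y is the direction in which the jaws open and shut, and the axes are right-handed (so a half turn about x gives the same grasp; the last joint's range is limited). The gripper opens to 85 mm and grips with 20 to 120 N. Pads are 22 mm wide; open, the fingers measure 114 mm over their backs; the gripper's body (76 mm by 85 mm) begins 54 mm behind the grasp point. The pads swing forward as they close: fully open they stand 13 mm farther back than shut.
Start: joints at [1.043, 0.351, 1.652, -0, 1.139, -0.085], TCP at [0.236, 0.497, 0.231] pointing down, gripper open.
Joint ranges: [-2.75, 2.75], [-0.79, 2.1], [0.01, 2.65], [-1.57, 4.71], [0.07, 3.14], [-2.87, 2.87]. Speed limits (rad/s): [2.22, 2.22, 2.79, 3.14, 3.14, 3.14].

### API

Orientations are given as a 3x3 rotation matrix whose columns are the frame's x, y, z axes.
In Python, from bench import manip gives the robot as it stands. Calls block until the motion is done:
- manip.move_ptp(position, orientation): joint-space move of the TCP to a pose.
- manip.move_l(position, attitude=None, max_speed=0.15): straight line of the TCP; attitude=None keeps the orientation; max_speed is the mean speed in m/s.
- manip.move_j(angles): joint-space move.
- manip.set_gripper(opening, effort=None): opening from 0.0 (shut) to 1.0 (fully open); effort is the grip in N (None keeps the last); returns when the fingers have stopped.
- manip.dwell(seconds).
- manip.inverse_kinematics(position, orientation): joint angles nearest the present ones, or None.
- manip.grab_frame(name): name is "scene" or "top" or "wrist"; returns (picture, depth): 480x640x3 uint8, red, green, blue; 480x640 float32, m along the optical axis (not along the pixel's ray), 0 where there is no reading.
- manip.get_calibration(name): a dict with "camera_matrix" (3x3 intrinsics, pixels), "R" (3x3) and "t" (3): a world point X has camera coordinates R X + t. Camera axes: x right, y down, z forward; pixel columns grow to the right and rows downward; lengths in m; the calibration is good to about 2 mm. A picture is of the moment at which its call begins: read the wrist's pose just before it. get_calibration takes no time and is no camera call; for the wrist camera it gives the pose at the moment of the call.
A pose or a line that the arm cannot do raises manip.Unreachable and nothing moves.
- manip.sign_off(): hands the job in, once; it reports no verdict.
Trained networks look in the newest picture that a camera, given by its name, has taken for a name from the list of things; names that differ only in an ending like _2 or _b are one class to them, and where a whole thing is asked for, a point or a joint stands for the part that bears it (a point fixed in the world has none). Each returns a list of dicts, best first, with "confidence" (0 to 1); they miss things now and then, are a little off and sometimes report something else, mostly with a low value. They report only what shows in the picture. A call takes as long as a camera call. They do not tell look-alikes from the thing itself.
- manip.look_for(camera, name): "at" ([x, y, z] in m, in world coordinates, good to about 4 mm: the middle of the surface that is visible of it).
Readings, each from a call of its own:
- manip.current_time(): time.
- manip.current_qpos(): joint angles.
- manip.current_joint_vel(): joint speeds.
- manip.current_joint_torque(): joint torques, N m.
- manip.current_ee_pos(): TCP position.
- manip.current_tcp_rot(): TCP orientation.
- manip.current_force(): force on the tool from outside, world axes, zero at the start.
- manip.current_ft_torque(): the same for the moment, N m.
- manip.current_grip_width(): opening from 0.0 (shut) to 1.0 (fully open).
Only numpy, scipy, OpenCV 4.12 (cv2) and the standard library are available. Lean on these libraries where they do the work, as an engineer would, in place of code of your own. Each camera call takes 0.05 s, during which the arm holds its last target.

### The job

Lift the white tube mixer and set it down gently in its low metal docking tray, flat on the tray's floor (either way round), and let go of it. Then, with the tray keeping the mixer from turning, turn its speed knob anticlockwise all the way to the end stop so that it is off; the knob's turn is long, so let go and take it again as needed. Do not tip or drop the mixer, and leave the canister, the beaker and the carton alone.

Things in the scene. Friction and masses are not known exactly. Their poses are not given: they have to be found in the camera images.
- mixer_center (a point): Centre of the loose tube mixer's case, 30 mm above its underside: a white block with a grey stripe, 190 (x) x 62 (y) x 60 mm high, about 0.55 kg, z up. On its flat top stand a speed knob (axis 60 mm from the centre towards -x) and a dark round rubber cup (48 mm across, 28 mm high, 60 mm towards +x), bare top between. Starts upright on the table. Grasp it across its width, near the middle.
- knob_grip (a point): On the vertical axis of the mixer's black knob, at mid-height of its bar grip, 82 mm above the mixer's underside. The bar is 46 mm long (this frame's x), 14 mm thick (y), 28 mm high; its top is 95 mm above the mixer's underside. It stands on a disc 46 mm across whose top is 67 mm above the underside. A white pointer line lies on the top of the bar's -x half.
- knob (a joint): Turn of the knob on the mixer: 0 = off, the anticlockwise end stop (seen from above), where the pointer points away from the rubber cup along the mixer's length (to its -x end, at the thick dial mark); grows clockwise to 4.71 rad. Starts at 1.6 to 2.75 rad. Takes about 0.05 N m to turn and stays where it is left.
- tray: Fixed docking tray of bare aluminium on the table, 212 x 84 mm outside, 200 (x) x 72 mm (y) inside: the mixer has 5 mm to spare on every side. Origin at the centre of its underside, on the table. Its floor is 3 mm above the table; its upright rim is 6 mm thick and ends 16 mm above the table. z is up.
- canister_center (a point): Bystander: white wipes canister, upright, 76 mm across, 140 mm high; point at its centre.
- beaker_center (a point): Bystander: clear plastic beaker, upright, 84 mm across, 85 mm high; point at its centre.
- carton_center (a point): Bystander: cardboard carton with a brown band, 100 x 75 x 50 mm; point at its centre.
There are look-alikes about, which are no part of the job. Leave any pink or red look-alike of the part that bears mixer_center alone.

How it is judged:
On the way, in this order (a step that is already met when the one before it is completed fails the run):
1. the mixer stands flat in the tray, let go, its knob still turned up (x of mixer_center in the frame of tray between -0.01 and 0.01 m and y of mixer_center in the frame of tray between -0.01 and 0.01 m and z of mixer_center in the frame of tray below 0.037 m and angle between mixer_center's own z axis and vertical below 0.06 rad and angle between the x axis of mixer_center and the x axis of tray, either way round below 0.16 rad and linear speed of mixer below 0.02 m/s and angular speed of mixer below 0.1 rad/s and contact force between the fingers and mixer below 0.1 N and value of joint knob above 1 rad), for 0.2 s.
2. the knob is turned anticlockwise to its end stop, with the mixer still flat in the tray (x of mixer_center in the frame of tray between -0.01 and 0.01 m and y of mixer_center in the frame of tray between -0.01 and 0.01 m and z of mixer_center in the frame of tray below 0.037 m and angle between mixer_center's own z axis and vertical below 0.06 rad and angle between the x axis of mixer_center and the x axis of tray, either way round below 0.16 rad and value of joint knob below 0.09 rad), for 0.2 s.
At the end, for the whole second after the job is handed in: The mixer stands flat in the tray (centre within 10 mm of the tray's centre in each direction, lengthwise within 0.16 rad either way round, tilt under 0.06 rad), released and at rest; its knob is within 0.09 rad of the off stop and still; canister, beaker and carton within 20 mm of where they began (all of step 2 and linear speed of mixer below 0.02 m/s and angular speed of mixer below 0.1 rad/s and contact force between the fingers and mixer below 0.1 N and velocity of joint knob between -0.05 and 0.05 rad/s and distance of each of canister_center, beaker_center, carton_center from where it was at the start of the episode below 0.02 m); the robot touches nothing.
It fails at once if the mixer is tipped by more than 0.5 rad (angle between mixer_center's own z axis and vertical above 0.5 rad).
It fails at once if the mixer is dropped: it moves faster than 0.5 m/s while the fingers do not hold it (a fall of over 13 mm) (linear speed of mixer above 0.5 m/s and contact force between the fingers and mixer below 0.1 N).
It fails at once if a bystander (canister, beaker or carton) is moved by more than 20 mm (distance of any of canister_center, beaker_center, carton_center from where it was at the start of the episode above 0.02 m).
It also fails if it takes over 72 s, if anything falls off the work surface, if the arm or the gripper's body presses on something with over 40 N, if the wrist force passes 120 N, or if a joint passes its speed limit or range.

## Working session

There is one attempt and no reset: what is moved stays moved. The work goes in short steps, each a Python script; the robot and the scene stay as the last script left them, time stands still between calls to the robot, and variables do not carry over. Pictures are saved under pics/ and viewed, and the job is handed in when it is done.

```bash
mkdir -p pics; ls; python3 - <<'E'
from bench import manip
import cv2
for c in ["scene","top"]:
    im,d=manip.grab_frame(c)
    cv2.imwrite(f"pics/{c}0.png",im[:,:,::-1])
    k=manip.get_calibration(c); print(c,k)
    for n in ["mixer_center","knob_grip","tray","canister_center","beaker_center","carton_center"]:
        print(n,[(round(r["confidence"],2),[round(float(v),3) for v in r["at"]]) for r in manip.look_for(c,n)])
print(manip.current_time())
E
```

```text
pics
scene {'camera_matrix': array([[576.98845718,   0.        , 313.24255717],
       [  0.        , 576.98845718, 241.4259652 ],
       [  0.        ,   0.        ,   1.        ]]), 'R': array([[ 0.79195076,  0.61056308, -0.00516956],
       [ 0.4649359 , -0.60850517, -0.64308325],
       [-0.39578859,  0.50688675, -0.76577883]]), 't': array([-0.47357016, -0.25199242,  1.74326104])}
mixer_center [(0.85, [0.822, 0.195, 0.061]), (0.64, [0.627, 0.351, 0.06]), (0.6, [0.578, 0.17, 0.056])]
knob_grip [(0.81, [0.766, 0.246, 0.076]), (0.78, [0.51, 0.187, 0.08])]
tray [(0.97, [0.518, -0.207, 0.005])]
canister_center [(0.92, [0.768, -0.004, 0.11]), (0.28, [0.551, -0.475, 0.052])]
beaker_center [(0.56, [0.484, 0.49, 0.059])]
carton_center [(0.63, [0.551, -0.475, 0.051])]
top {'camera_matrix': array([[494.90312963,   0.        , 320.07541703],
       [  0.        , 494.90312963, 220.222434  ],
       [  0.        ,   0.        ,   1.        ]]), 'R': array([[ 0.01889736, -0.99980012,  0.00652781],
       [-0.98047166, -0.01980952, -0.19566019],
       [ 0.1957504 , -0.00270288, -0.98065003]]), 't': array([-0.01046983,  0.6091526 ,  1.44394587])}
mixer_center [(0.77, [0.555, 0.181, 0.064]), (0.76, [0.617, 0.352, 0.059]), (0.62, [0.804, 0.213, 0.059])]
knob_grip [(0.71, [0.498, 0.191, 0.068]), (0.65, [0.764, 0.249, 0.081]), (0.62, [0.588, 0.312, 0.068])]
tray [(0.85, [0.505, -0.211, 0.001])]
canister_center [(0.84, [0.742, 0.013, 0.137])]
beaker_center [(0.72, [0.486, 0.512, 0.038]), (0.22, [0.5, 0.191, 0.069])]
carton_center [(0.95, [0.531, -0.467, 0.048])]
0.7
```

View pics/scene0.png

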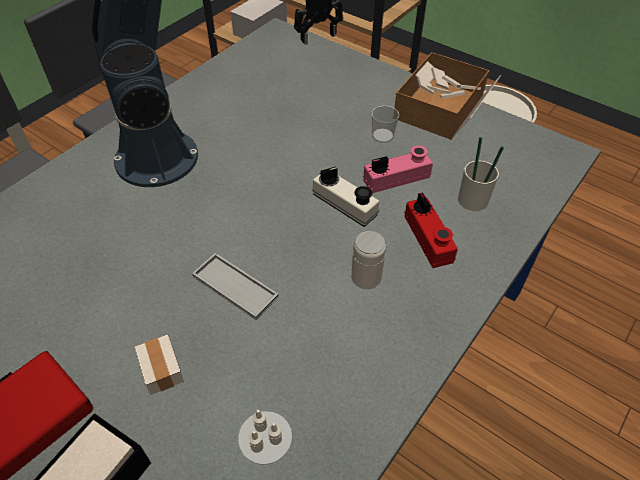

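View pics/top0.png

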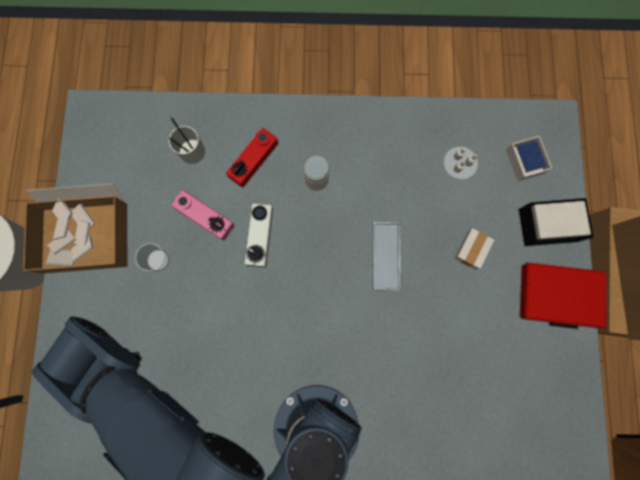

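White mixer: scene (346,194), top (258,235). The look-alikes are pink (scene 397,170) and red (scene 430,230). The white one fits the description. Next is a wrist view over the mixer to confirm it and get an accurate pose.

```bash
cat > h.py <<'E'
from bench import manip
import numpy as np, cv2
def down(yaw):  # tool x down, tool y (jaw) at angle yaw
    x=np.array([0,0,-1.]);y=np.array([np.cos(yaw),np.sin(yaw),0]);return np.column_stack([x,y,np.cross(x,y)])
def cloud(cam,name):
    k=manip.get_calibration(cam); im,d=manip.grab_frame(cam)
    cv2.imwrite(f"pics/{name}.png",im[:,:,::-1])
    K=k["camera_matrix"];v,u=np.mgrid[:480,:640]
    P=np.stack([(u-K[0,2])/K[0,0]*d,(v-K[1,2])/K[1,1]*d,d],-1)
    W=(P-k["t"])@k["R"]; W[d<=0]=np.nan
    return im,d,W,k
def proj(k,X):
    c=k["R"]@np.asarray(X)+k["t"];p=k["camera_matrix"]@c;return p[:2]/p[2]
E
python3 - <<'E'
from h import *
R=manip.current_tcp_rot();print(np.round(R,3))
k=manip.get_calibration("wrist");C=-k["R"].T@k["t"]
print("cam in tool",np.round(R.T@(C-manip.current_ee_pos()),3),"axes",np.round(R.T@k["R"].T,3),k["camera_matrix"][0,0])
for yaw in (np.pi/2,-np.pi/2):
    print(yaw,manip.inverse_kinematics([0.55,0.18,0.3],down(yaw)),manip.inverse_kinematics([0.51,-0.21,0.05],down(yaw)))
E
```

```text
[[-0.     0.428  0.904]
 [ 0.     0.904 -0.428]
 [-1.     0.    -0.   ]]
cam in tool [-0.143  0.001 -0.064] axes [[-0.001 -0.259  0.966]
 [ 1.     0.001  0.001]
 [-0.001  0.966  0.259]] 333.8716907850264
1.5707963267948966 [ 2.35847655e-01  3.44219580e-01  1.48811032e+00 -4.44089210e-16
  1.30926276e+00 -1.33494867e+00] [-4.75016128e-01  6.04123742e-01  1.77554435e+00 -4.44089210e-16
  7.61924557e-01 -2.04581245e+00]
-1.5707963267948966 [ 2.35847655e-01  3.44219580e-01  1.48811032e+00 -4.44089210e-16
  1.30926276e+00  1.80664398e+00] [-4.75016128e-01  6.04123742e-01  1.77554435e+00 -4.44089210e-16
  7.61924557e-01  1.09578020e+00]
```

```bash
python3 - <<'E'
from h import *
manip.move_ptp([0.55,0.18,0.26],down(np.pi/2))
im,d,W,k=cloud("wrist","w1")
np.savez("w1.npz",im=im,d=d,W=W)
for n in ["mixer_center","knob_grip"]:
    print(n,[(round(r["confidence"],2),[round(float(v),3) for v in r["at"]],np.round(proj(k,r["at"]))) for r in manip.look_for("wrist",n)])
z=W[...,2]
m=((z>0.052)&(z<0.066)&(im.astype(int).max(2)-im.astype(int).min(2)<50)&(im.min(2)>110)).astype(np.uint8)
n,l,s,c=cv2.connectedComponentsWithStats(m)
for i in range(1,n):
    if s[i,4]>300: 
        p=W[l==i]; print(s[i],np.round(np.median(p,0),4),cv2.minAreaRect(p[:,:2].astype(np.float32)))
print(manip.current_time())
E
```

```text
mixer_center [(0.69, [0.553, 0.189, 0.058], array([325., 212.])), (0.69, [0.742, 0.252, 0.049], array([375., 363.])), (0.67, [0.617, 0.354, 0.065], array([477., 271.])), (0.35, [0.751, 0.003, 0.136], array([133., 426.]))]
knob_grip [(0.9, [0.589, 0.309, 0.063], array([437., 246.])), (0.78, [0.502, 0.189, 0.067], array([325., 163.])), (0.77, [0.744, 0.26, 0.069], array([384., 375.]))]
[593 121  22  51 476] [0.4858 0.4637 0.059 ] ((0.48616108298301697, 0.4655430316925049), (0.010786247439682484, 0.048764802515506744), 89.7942886352539)
[300 129  31  33 410] [0.4768 0.1733 0.0596] ((0.4796140193939209, 0.17312480509281158), (0.02175164595246315, 0.04059137403964996), 38.9637451171875)
[ 291  131   71  175 5312] [0.5676 0.1908 0.0599] ((0.5651361346244812, 0.18861918151378632), (0.060408174991607666, 0.18756291270256042), 85.61713409423828)
2.4917
```

View pics/w1.png

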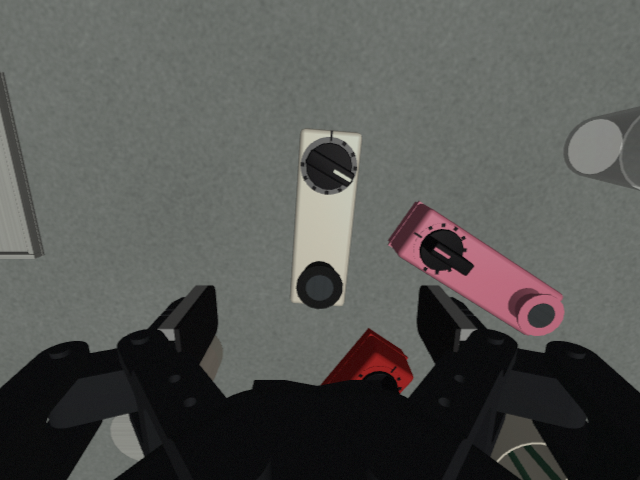

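White mixer: wrist (328,215), knob (330,165), cup (320,286), plain white with grey stripe. It is not the pink (470,270) or the red (380,370). Next I'll check the clearance to the pink one and enlarge the crop.

```bash
python3 - <<'E'
from h import *
f=np.load("w1.npz");im,W=f["im"],f["W"]
c=cv2.resize(im[110:330,270:480],None,fx=2.7,fy=2.7,interpolation=cv2.INTER_CUBIC)
cv2.imwrite("pics/crop1.png",c[:,:,::-1])
i=im.astype(int);pk=(i[...,0]-i[...,1]>50)&(W[...,2]>0.01)&(W[...,2]<.11)
P=W[pk]
a=-0.077;ax=np.array([np.cos(a),np.sin(a)]);n=np.array([-ax[1],ax[0]])
q=(P[:,:2]-[0.5651,.1886]);u=q@ax;v=q@n
for lo in range(-60,80,10):
    s=(u>lo/1e3)&(u<lo/1e3+.01)
    if s.sum():print(lo,s.sum(),np.percentile(v[s],2).round(4))
E
```

```text
-30 32 0.1078
-20 212 0.1039
-10 313 0.0992
0 282 0.094
10 448 0.0898
20 586 0.0851
30 598 0.0932
40 875 0.1177
50 1157 0.1347
60 705 0.1517
70 470 0.1692
```

View pics/crop1.png

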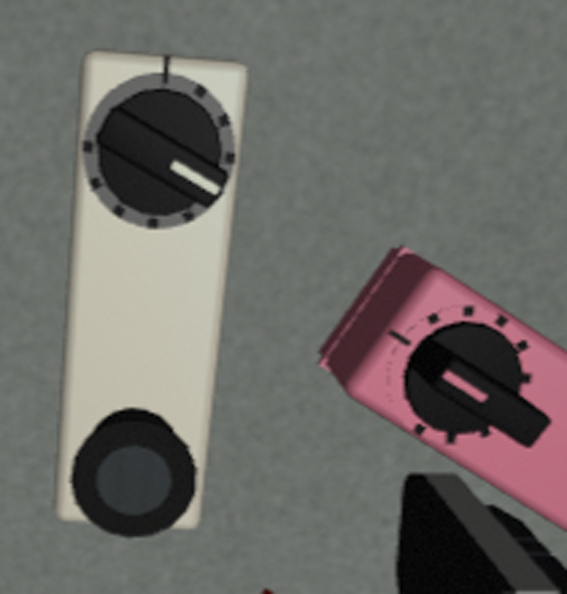

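```bash
python3 - <<'E'
from h import *
manip.move_ptp([0.51,-0.21,0.24],down(np.pi/2))
im,d,W,k=cloud("wrist","w2")
np.savez("w2.npz",im=im,d=d,W=W)
m=((W[...,2]>0.010)&(W[...,2]<0.024)).astype(np.uint8)
n,l,s,c=cv2.connectedComponentsWithStats(m)
for i in range(1,n):
    if s[i,4]>150: 
        p=W[l==i]; print(s[i],np.round(np.median(p,0),4),cv2.minAreaRect(p[:,:2].astype(np.float32)))
print(manip.current_time())
E
```

```text
[ 278  107   82  189 3068] [ 0.4993 -0.2067  0.0159] ((0.5139703154563904, -0.20681804418563843), (0.21197450160980225, 0.08404786884784698), 0.2038845270872116)
[ 60 174  72 107 793] [ 0.5174 -0.4432  0.0172] ((0.532805860042572, -0.4440125823020935), (0.12358486652374268, 0.060146432369947433), 9.249906539916992)
[ 606  223   34  104 1040] [0.5988 0.154  0.0168] ((0.5946044921875, 0.1543147712945938), (0.0052675302140414715, 0.12710334360599518), 86.03587341308594)
4.0
```

View pics/w2.png

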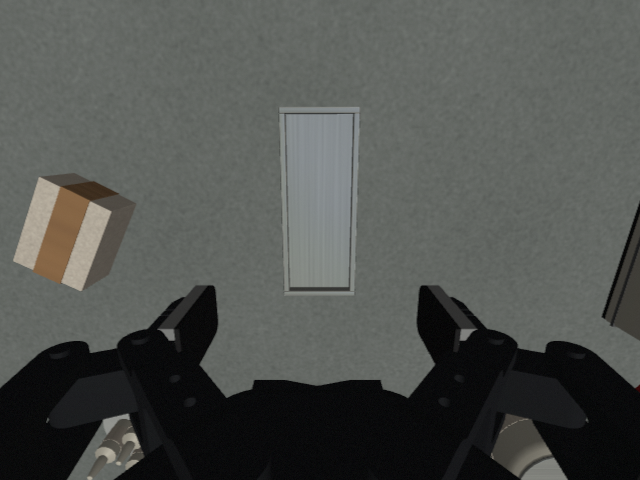

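The tray is at wrist (320,200), centre (0.514, -0.207), yaw about 0. The measured 212x84 mm outline matches the given size. Now the grasp.

```bash
python3 - <<'E'
from h import *
a=-0.077;c=[0.5651,0.1886]
R=down(a+np.pi/2)
manip.move_ptp(c+[0.17],R)
manip.move_l(c+[0.027],max_speed=0.1)
print("F",np.round(manip.current_force(),2))
manip.set_gripper(0.0,effort=45)
print("w",manip.current_grip_width(),"F",np.round(manip.current_force(),2),manip.current_ee_pos(),manip.current_time())
manip.move_l(c+[0.057],max_speed=0.06)
manip.dwell(0.2)
print("w",manip.current_grip_width(),"F",np.round(manip.current_force(),2),np.round(manip.current_ft_torque(),2))
im,d,W,k=cloud("wrist","w3"); np.savez("w3.npz",im=im,d=d,W=W)
im,d,W,k=cloud("scene","s3")
cv2.imwrite("pics/s3c.png",cv2.resize(im[130:270,260:470],None,fx=3,fy=3)[:,:,::-1])
print(manip.current_time())
E
```

```text
F [0.23 0.16 0.73]
w 0.7176299016765505 F [-0.9  -0.66  5.3 ] [0.56536745 0.1886322  0.02757844] 7.4417
w 0.7203315923485929 F [ 0.1   0.8  -5.68] [ 0.02 -0.03  0.04]
8.3917
```

View pics/w3.png

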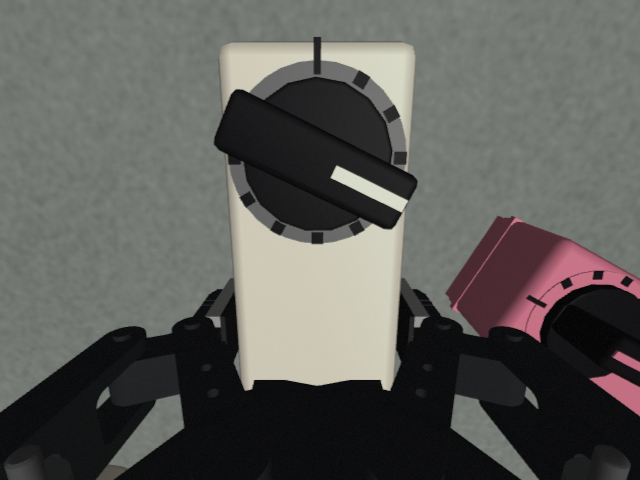

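View pics/s3c.png

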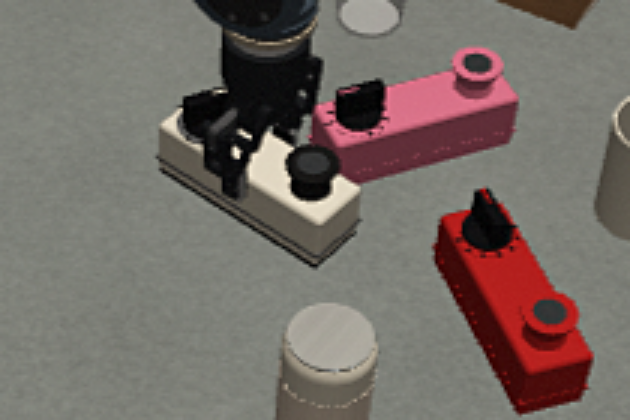

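The mixer is held level; the force reading is about 5.7 N, matching its weight. Next: its in-hand offset, from the -x end edge at wrist row 43.

```bash
python3 - <<'E'
from h import *
f=np.load("w3.npz");im,W=f["im"],f["W"]
m=(im.min(2)>120)&(np.ptp(im.astype(int),axis=2)<50)&(W[...,2]>.06)
m[:, :200]=0;m[:,420:]=0;m[385:]=0
P=W[m];P=P[np.abs(P[:,2]-np.median(P[:,2]))<.004]
A=np.c_[P[:,:2]-P[:,:2].mean(0),np.ones(len(P))];print("plane",np.linalg.lstsq(A,P[:,2],rcond=None)[0].round(4))
tcp=manip.current_ee_pos();R=manip.current_tcp_rot();print(tcp)
q=(P-tcp)@R; # y jaw, z tool z (mixer +x)
print("u min",np.percentile(q[:,2],[0.1,.5,1]),"v",np.percentile(q[:,1],[.2,99.8]))
# side-edge angle
us=np.linspace(-.09,-.02,15);L=[];H=[]
for u in us:
    s=np.abs(q[:,2]-u)<.003;L.append(q[s,1].min());H.append(q[s,1].max())
print(np.polyfit(us,L,1),np.polyfit(us,H,1),len(P))
E
```

```text
plane [ 0.0038 -0.0027  0.0889]
[0.56495902 0.18856207 0.05672096]
u min [-0.09434809 -0.09376826 -0.09342038] v [-0.02905575  0.03066804]
[-0.19739589 -0.03266949] [-0.03893278  0.02495402] 32093
```

```bash
python3 - <<'E'
from h import *
R=down(0.0036+np.pi/2)
p=np.array(manip.current_ee_pos())
manip.move_l([p[0],p[1],0.14],max_speed=0.12)
T=[0.5140-0.0002,-0.2068]
manip.move_l(T+[0.14],R,max_speed=0.2)
manip.move_l(T+[0.06],max_speed=0.1)
manip.dwell(0.2)
im,d,W,k=cloud("wrist","w4"); np.savez("w4.npz",im=im,d=d,W=W)
print(manip.current_ee_pos(),manip.current_grip_width(),np.round(manip.current_force(),2),manip.current_time())
im,d,W,k=cloud("scene","s4")
cv2.imwrite("pics/s4c.png",cv2.resize(im[190:360,150:330],None,fx=3,fy=3)[:,:,::-1])
E
```

```text
[ 0.51401711 -0.20689167  0.06045999] 0.7165284407097025 [-0.12  0.54 -6.41] 12.575
```

View pics/w4.png

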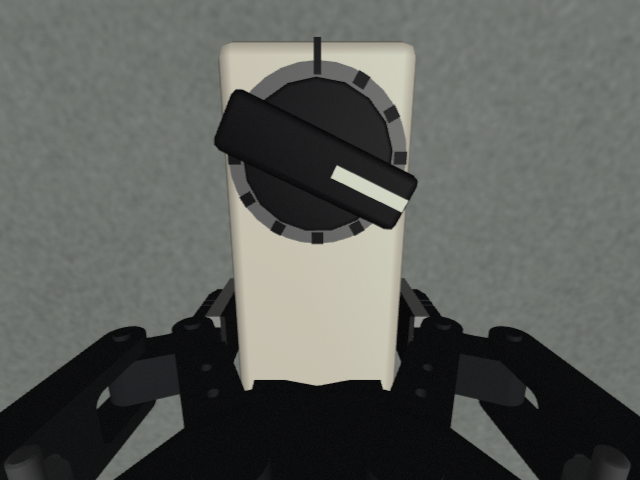

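View pics/s4c.png

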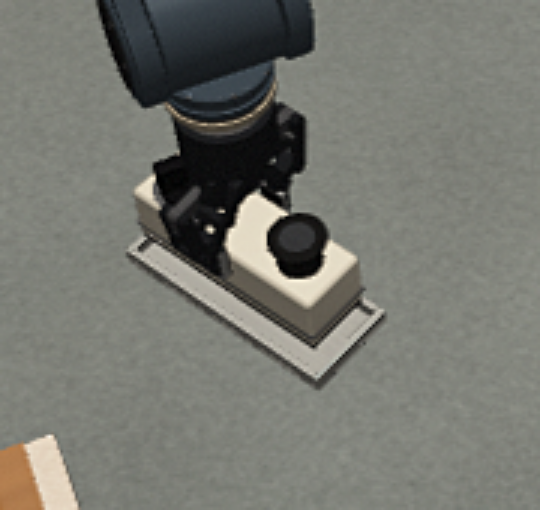

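The grasp is unchanged (same wrist picture), the mixer is level above the tray. Lowering, then releasing.

```bash
python3 - <<'E'
from h import *
T=[0.5138,-0.2068]
manip.move_l(T+[0.036],max_speed=0.06)
for z in np.arange(0.0335,0.0285,-0.001):
    manip.move_l(T+[z],max_speed=0.015); manip.dwell(0.08)
    F=manip.current_force();print(round(z,4),np.round(F,1),np.round(manip.current_ee_pos(),4))
    if F[2]>-1:break
manip.set_gripper(1.0)
manip.dwell(0.3)
manip.move_l(T+[0.20],max_speed=0.15)
manip.dwell(0.1)
im,d,W,k=cloud("wrist","w5"); np.savez("w5.npz",im=im,d=d,W=W)
z=W[...,2]
m=((z>0.058)&(z<0.068)&(np.ptp(im.astype(int),axis=2)<50)&(im.min(2)>110)).astype(np.uint8)
n,l,s,c=cv2.connectedComponentsWithStats(m)
for i in range(1,n):
    if s[i,4]>300: 
        p=W[l==i]; print(s[i],np.round(np.median(p,0),4),cv2.minAreaRect(p[:,:2].astype(np.float32)))
for r in manip.look_for("wrist","knob_grip"): print(r)
print(manip.current_time())
E
```

```text
0.0335 [-0.7  0.3 -5.4] [ 0.5139 -0.2069  0.0336]
0.0325 [ 0.1  0.4 -5.8] [ 0.5138 -0.2068  0.0325]
0.0315 [-0.1  0.3 -6. ] [ 0.5138 -0.2068  0.0315]
0.0305 [-0.7 -0.5 -3.6] [ 0.5139 -0.2069  0.0306]
0.0295 [-4.6  1.2 11.3] [ 0.5139 -0.2069  0.0306]
[280 108  36  41 575] [ 0.4271 -0.2284  0.0627] ((0.43624427914619446, -0.22214508056640625), (0.028100205585360527, 0.030843639746308327), 89.68378448486328)
[ 281  108   74  214 7843] [ 0.5153 -0.2027  0.0629] ((0.5145049095153809, -0.2060086727142334), (0.1874544322490692, 0.05990090221166611), 0.3561475872993469)
{'at': [0.4542, -0.2106, 0.0704], 'confidence': 0.64}
17.0583
```

View pics/w5.png

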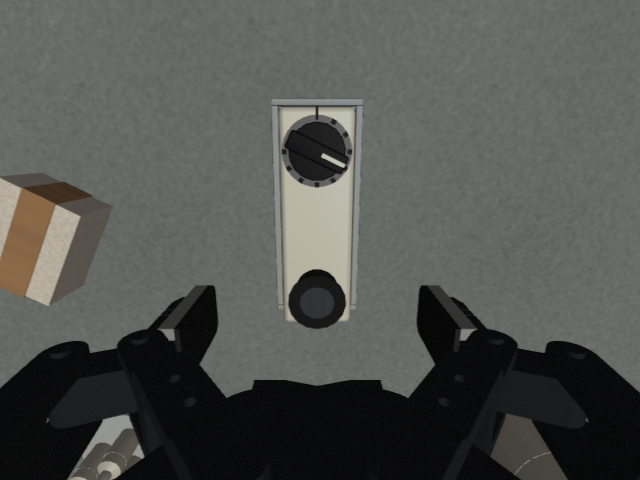

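The mixer is seated: top at z 0.063, centre (0.5145, -0.206) against the tray's (0.514, -0.207), yaw 0.006. The knob is at wrist (317,150) with the pointer towards lower right. Now measuring the bar angle.

```bash
cat >> h.py <<'E'
def knob(im,W,c,yaw):
    q=W[...,:2]-c; m=(np.hypot(q[...,0],q[...,1])<.032)&(W[...,2]>.091)&(W[...,2]<.104)
    p=W[m];r=cv2.minAreaRect(p[:,:2].astype(np.float32))
    w=m&(im.min(2)>120); pw=W[w][:,:2].mean(0)-np.array(r[0])
    e=np.linalg.eigh(np.cov((p[:,:2]).T))[1][:,1]
    if e@pw<0:e=-e
    phi=np.arctan2(e[1],e[0]); th=(np.pi+yaw-phi+1)%(2*np.pi)-1
    return r,w.sum(),phi,th
E
python3 - <<'E'
from h import *
f=np.load("w5.npz")
print(knob(f["im"],f["W"],np.array([0.4545,-0.2064]),0.006), manip.inverse_kinematics([0.4545,-0.2064,0.076],down(-.43)))
E
```

```text
(((0.4541213810443878, -0.20723974704742432), (0.04576791077852249, 0.013986664824187756), 64.634521484375), np.int64(100), np.float64(1.1255902984809338), np.float64(2.0220023551088593)) [-5.19569118e-01  4.88092749e-01  1.90395170e+00 -4.44089210e-16
  7.49548201e-01 -8.95691181e-02]
```

```bash
python3 - <<'E'
from h import *
c=[0.4541,-0.2072]; y0=1.128-np.pi/2
manip.set_gripper(0.55,effort=25)
manip.move_ptp(c+[0.17],down(y0))
manip.move_l(c+[0.076],max_speed=0.1)
print("F",np.round(manip.current_force(),2))
manip.set_gripper(0.0,effort=25)
print("w",manip.current_grip_width(),np.round(manip.current_force(),2),np.round(manip.current_ft_torque(),3))
for dy in np.arange(0.25,1.8,0.25):
    manip.move_l(c+[0.076],down(y0+dy))
    print(round(dy,2),np.round(manip.current_force(),1),np.round(manip.current_ft_torque(),3),round(float(manip.current_grip_width()),3),manip.current_time())
im,d,W,k=cloud("wrist","w6")
E
```

```text
F [-0.78 -0.79  0.79]
w 0.1550521933157581 [-3.01  1.39  6.22] [0.111 0.444 0.061]
0.25 [-2.6  1.   6.7] [0.232 0.549 0.008] 0.159 21.1167
0.5 [-3.7  0.7  8.4] [0.225 0.761 0.069] 0.157 21.5167
0.75 [-5.5  1.   8.8] [0.081 0.982 0.048] 0.159 21.9167
1.0 [-6.8 -0.5  9.3] [-0.064  1.153  0.034] 0.155 22.3167
1.25 [-8.5 -2.3  9.6] [-0.23   1.292  0.073] 0.156 22.7167
1.5 [-7.3 -1.4  9.1] [-0.299  1.311  0.028] 0.154 23.1167
1.75 [-6.5 -2.7  9.2] [-0.382  1.27   0.098] 0.156 23.5167
```

View pics/w6.png

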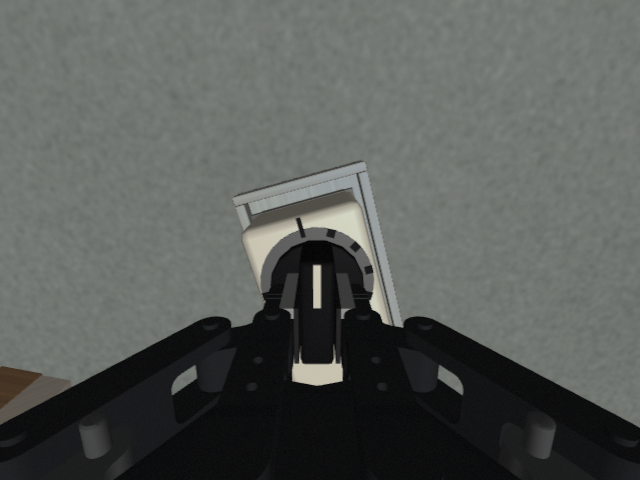

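The knob is turning with the grip; the pointer (317,285) is about 0.3 rad from the thick mark (300,228). Continuing in small steps until the stop shows in the torque.

```bash
python3 - <<'E'
from h import *
c=[0.4541,-0.2072]; y0=1.128-np.pi/2
for dy in np.arange(1.81,2.3,0.06):
    manip.move_l(c+[0.076],down(y0+dy)); manip.dwell(0.05)
    T=manip.current_ft_torque()
    print(round(dy,2),np.round(manip.current_force(),1),np.round(T,3),manip.current_time())
    if abs(T[2])>0.35: break
im,d,W,k=cloud("wrist","w7")
E
```

```text
1.81 [-7.8 -2.8  9.1] [-0.431  1.266  0.043] 23.8667
1.87 [-7.8 -2.4  8.5] [-0.464  1.318  0.027] 24.1667
1.93 [-7.4 -2.5  7. ] [-0.423  1.177 -0.013] 24.4667
1.99 [-8.2 -2.7  9.1] [-0.523  1.194  0.05 ] 24.7667
2.05 [-5.3 -3.1  6.5] [-0.458  0.726  0.06 ] 25.0667
2.11 [-3.1 -3.1  5.9] [-0.553  0.427 -0.705] 25.3667
```

View pics/w7.png

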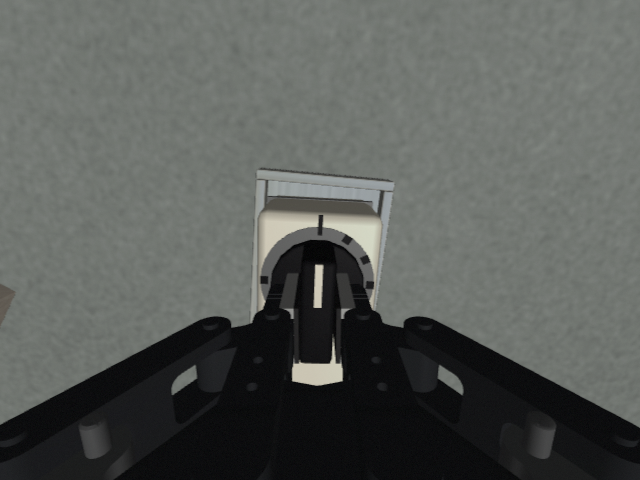

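The end stop is reached: the torque jumped to -0.7 N m and the pointer (318,285) lines up with the thick mark (320,225). Releasing and inspecting.

```bash
python3 - <<'E'
from h import *
manip.set_gripper(0.55)
p=list(manip.current_ee_pos())
manip.move_l([p[0],p[1],0.13],max_speed=0.1)
manip.move_ptp([0.50,-0.2068,0.22],down(np.pi/2))
manip.dwell(0.2)
im,d,W,k=cloud("wrist","w8")
z=W[...,2]
m=((z>0.056)&(z<0.069)&(np.ptp(im.astype(int),axis=2)<50)&(im.min(2)>110)).astype(np.uint8)
n,l,s,c=cv2.connectedComponentsWithStats(m)
for i in range(1,n):
    if s[i,4]>300: 
        p=W[l==i];A=np.c_[p[:,:2]-p[:,:2].mean(0),np.ones(len(p))];print(s[i],np.linalg.lstsq(A,p[:,2],rcond=None)[0].round(4),cv2.minAreaRect(p[:,:2].astype(np.float32)))
print(knob(im,W,np.array([0.455,-0.207]),0.))
m=((W[...,2]>0.010)&(W[...,2]<0.022)).astype(np.uint8)
n,l,s,c=cv2.connectedComponentsWithStats(m)
for i in range(1,n):
    if s[i,4]>500: p=W[l==i]; print("rim",s[i],cv2.minAreaRect(p[:,:2].astype(np.float32)))
print(manip.current_time())
E
```

```text
[ 281  129   71  199 6884] [ 0.0016 -0.0063  0.0628] ((0.5158566236495972, -0.20524093508720398), (0.18832893669605255, 0.06206917762756348), 2.314432382583618)
[278 130  35  41 573] [0.0409 0.0479 0.0624] ((0.43303120136260986, -0.23017078638076782), (0.021952463313937187, 0.042201876640319824), 46.704315185546875)
(((0.45673954486846924, -0.20771938562393188), (0.04601640626788139, 0.013994823209941387), 2.426785469055176), np.int64(95), np.float64(-3.0972727304402072), np.float64(-0.04431992314958588))
rim [ 273  117   86  197 2611] ((0.5136536359786987, -0.20678764581680298), (0.2120455652475357, 0.08419299125671387), 0.17930451035499573)
rim [ 43 187  77 112 797] ((0.5333889722824097, -0.44418710470199585), (0.12420898675918579, 0.06046496704220772), 8.911256790161133)
27.2583
```

View pics/w8.png

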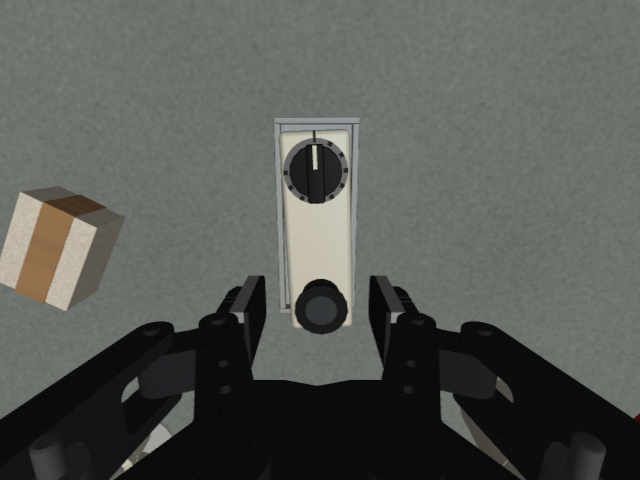

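Pointer and bar are at 2.43° against the mixer's 2.31°, so the knob is at 0 within 0.01 rad. The mixer is (+2, +1.5) mm off the tray centre, yaw 0.04, flat. A bystander check before handing in.

```bash
python3 - <<'E'
from h import *
manip.move_l([0.45,-0.2068,0.30])
im,d,W,k=cloud("top","top9"); a=cv2.imread("pics/top0.png")[:,:,::-1]
for n in ["canister_center","beaker_center","carton_center"]:
    print(n,[(round(r["confidence"],2),np.round(r["at"],3)) for r in manip.look_for("top",n)][:2])
for n,(u,v) in dict(can=(316,172),beak=(152,257),cart=(476,248)).items():
    A,B=[x[v-32:v+32,u-32:u+32].astype(np.float32).mean(2) for x in (a,im)]
    print(n,np.abs(A-B).mean(),cv2.phaseCorrelate(A,B))
print(manip.current_joint_vel().round(3) if hasattr(manip.current_joint_vel(),'round') else 0,manip.current_time())
manip.dwell(0.3)
manip.sign_off()
E
```

```text
canister_center [(0.87, array([0.741, 0.016, 0.137]))]
beaker_center [(0.9, array([0.486, 0.514, 0.04 ])), (0.19, array([0.741, 0.013, 0.139]))]
carton_center [(0.83, array([ 0.536, -0.469,  0.046])), (0.56, array([0.487, 0.511, 0.036]))]
can 7.15096 ((-0.013973936287506206, 0.02806798938626187), 0.999058387009427)
beak 6.8532715 ((0.09915912305880425, -0.05489338851690917), 0.9837611713446677)
cart 13.697429 ((-0.10939747624018281, -0.2545102742618326), 0.6138054099865258)
[ 0.    -0.004 -0.001  0.     0.003  0.001] 28.2333
the job is handed in; nothing more can be done
```

I lifted the white mixer, set it down in the tray and released it. I then turned the knob anticlockwise to its end stop in one grip of about 2.1 rad, let go, moved clear and handed the job in at about 28.5 s.

My last checks, with no failures or disagreements:
- **Mixer:** it stands flat in the tray, about 2 mm and 1.5 mm off the tray's centre. It is turned 0.04 rad, and its top is at 63 mm, as expected.
- **Knob:** it is within about 0.01 rad of off. The stop showed as a jump in wrist torque to 0.7 N m, and the pointer lines up with the thick dial mark.
- **Bystanders:** in the top camera's before and after pictures the canister, beaker and carton shifted by 0.3 pixel or less (under 1 mm). The networks' positions agree within about 5 mm. The carton's picture match was weaker (0.61).

While the knob was being turned, the mixer slid 1–2 mm and turned about 2° within the tray's play, which is within the limits.

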